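# Put the keyer project away for the night

## Task

Tidy the desk: first stand the jar of connectors in the grey tray, keeping it upright. Then build one pile in the middle of the cork mat, in this order: the large aluminium enclosure, the small enclosure centred on it, and the straight key on top, centred, each lying flat the right way up with its long side along the long side of the mat. Leave the tumbler, the radio and the screwdriver where they are.

Things in the scene. Friction and masses are not known exactly. Their poses are not given: they have to be found in the camera images.
- large_box_c (a point): The larger of two plain aluminium enclosures (flat boxes with a sliding lid and black end plates), loose, 62 x 130 x 44 mm, 0.45 kg or so. The point is its centre, 22 mm above its underside; y runs along the 130 mm side, x across the 62 mm side, z up through the lid. At the start it lies flat on the desk.
- small_box_c (a point): The smaller aluminium enclosure, same make, loose, 52 x 100 x 32 mm, about 0.3 kg. The point is its centre, 16 mm above its underside; y along the 100 mm side, x across the 52 mm side, z up. At the start it lies flat on the desk.
- key_c (a point): Black plastic straight (Morse) key, loose, 0.2 kg: flat base 44 x 84 x 14 mm with a steel lever along it, brass posts and a round knob at the -y end. These works reach 40 mm above the underside and stay within 18 mm of the middle line, so hold the base by its long sides. The point is the centre of the base, 7 mm above its underside; y along the 84 mm side, x across, z up. Starts flat on the desk.
- jar_c (a point): Round clip-top jar of connectors, clear plastic with a grey lid, loose, 50 mm diameter, 56 mm tall, about 0.12 kg. The point is its centre, 28 mm above its underside; z up. Its small clip and hinge are on the -x and +x sides and stand out 3 mm, so grip it along y. At the start it stands on the desk.
- mat: Cork mat, fixed, 100 x 160 x 4 mm, lying on the desk. Origin at the centre of its underside (the desk's surface), 4 mm below its top; y along the 160 mm side, x along the 100 mm side.
- tray: Square open tray of grey plastic, fixed, 110 x 110 mm outside, 18 mm high, walls and floor 4 mm thick (102 mm square inside). Origin at the centre of its underside; the inner floor is 4 mm above it.
- tumbler: Clear glass tumbler standing on the desk, 72 mm diameter, 95 mm tall, loose, to be left alone. Origin at the centre of its underside.
- radio: Orange handheld radio lying on its back, 56 x 110 x 32 mm with a 90 mm rubber aerial at its +y end, loose, to be left alone. Origin under the centre of its case, on the desk; y along its length.
- driver: Screwdriver 160 mm long lying on the desk, loose, to be left alone. Origin on the desk under its middle; x from handle to tip.
Not all that is in view belongs to the job. Leave any green or pink look-alike of the part that bears small_box_c alone. What is shaped like the part that bears key_c but red is not meant.

How it is judged:
By the outcome, as a careful person would: the job done as asked, in the order asked, and still so for the second after the job is handed in, with the robot touching nothing.
It also fails if it takes over 115 s, if anything falls off the work surface, if the arm or the gripper's body presses on something with over 40 N, if the wrist force passes 120 N, or if a joint passes its speed limit or range.

## Robot

A 7-joint arm with a two-finger parallel gripper is mounted at the origin on the work surface. World frame = base frame: x ahead of the robot, y to its left, z up, the work surface at z = 0. Lengths are in m, angles in rad, forces in N, time in s.
With the tool pointing down it reaches from about 0.4 to 0.85 m from the base axis. Payload 10.4 kg.
Tool frame: the origin (TCP) lies midway between the tips of the shut fingers; the grasp point (between the pads) lies 19 mm behind it; z points along the fingers, x is the direction in which the jaws open and shut, and the axes are right-handed (so a half turn about z gives the same grasp; the last joint's range is limited). The gripper opens to 85 mm and grips with 20 to 120 N. Pads are 22 mm wide; open, the fingers measure 114 mm over their backs; the gripper's body (76 mm by 85 mm) begins 54 mm behind the grasp point. The pads swing forward as they close: fully open they stand 13 mm farther back than shut.
Start: joints at [1.167, 0.332, -0.065, 1.46, 0.022, 1.35, -0.088], TCP at [0.232, -0.58, 0.231] pointing down, gripper open.
Joint ranges: [-2.6, 2.6], [-0.5, 2.12], [-1.47, 1.34], [0.16, 2.42], [-1.27, 4.41], [0.06, 2.06], [-2.6, 2.6]. Speed limits (rad/s): [2.22, 2.22, 2.79, 2.79, 3.14, 3.14, 3.14].

## Interface

Orientations are given as a unit quaternion [x, y, z, w].
In Python, from workcell import manip, cams gives the robot as it stands.
- The arm moves only by the tool move_arm, never from a script. Its argument "moves" is a list of rows, each a list of 7 numbers: the turn, a rotation vector about the tool's x, y, z in degrees, then the shift along the tool's x, y, z in m, then the finger opening in m, from 0 to 0.0854. A call has 1 to 10 rows; each row is the pose to reach, as a shift and turn from the pose commanded when the call began, along the tool's axes at that moment; what a row does not reach only later rows make up. A row lasts 1/10 s, in which the tool goes at most 50 mm and 8.59 degrees, less where a joint would pass 70% of its speed; a pose out of reach is approached as far as the arm can. A call with a gripper value outside its range is refused whole. The fingers move at their own pace and stop on an object; "grip_force" is the grip in N (left out, the last holds). Time passes only in rows, so rows that repeat a pose let the fingers close. It gives the time, the measured TCP pose, the force and the opening at its end, in the units of the state.
- manip.get_obs(): the state, without advancing time (a new reading comes with each control period).
- cams.camera(name): name is "scene" or "top" or "wrist"; returns the picture (400x640x3 uint8, red, green, blue); there is no depth.
- cams.camera_params(name): a dict with "fx", "fy", "cx", "cy" (pixels), "xyz" and "rotation" of the camera in the world. Camera axes: x right, y up, looking along -z (the intrinsics and any distortion apply to the point x, -y, -z); pixel columns grow to the right and rows downward; lengths in m; the calibration is good to about 2 mm. A picture is of the moment at which its call begins: read the wrist's pose just before it. camera_params takes no time and is no camera call; for the wrist camera it gives the pose at the moment of the call.
- manip.hand_in(): hands the job in, once; it reports no verdict.
The state is a dict: "clock": time; "joint_pos": joint angles; "joint_velocities": joint speeds; "tau": joint torques, N m; "position": TCP position; "ee_rot": TCP orientation; "ft_force": force on the tool from outside, world axes, zero at the start; "torque": the same for the moment, N m; "grip_width": opening from 0.0 (shut) to 1.0 (fully open).
Only numpy, scipy, OpenCV 4.12 (cv2) and the standard library are available. Lean on these libraries where they do the work, as an engineer would, in place of code of your own. Each camera call takes 0.05 s, during which the arm holds its last target. There are 200 camera calls.

## Working session

There is one attempt and no reset: what is moved stays moved. The work goes in short steps, Python scripts to look and compute and a tool call to move; the robot and the scene stay as the last step left them, time stands still between calls to the robot, and variables do not carry over. Pictures are saved under pics/ and viewed, about 12 in all and at most 16, crops included, and the job is handed in when it is done.

Besides the shell and the picture viewer there is one more tool, called after "Request:" in YAML: its name, and indented under it one key for each argument. move_arm: Moves the arm, as the interface text tells. Its arguments: {"type":"object","properties":{"moves":{"type":"array","items":{"type":"array","items":{"type":"number"}}},"grip_force":{"type":"number"}},"required":["moves"]}

```bash
mkdir -p pics; ls
python3 - <<'E'
from workcell import manip,cams
import cv2
print(manip.get_obs())
for n in("scene","top"):
    p=cams.camera_params(n);print(n,p)
    cv2.imwrite(f"pics/{n}0.png",cams.camera(n)[:,:,::-1])
print(cams.camera_params("wrist"))
E
```

```text
pics
{'clock': 0.0, 'joint_pos': array([ 1.16742386,  0.3328773 , -0.06467641,  1.46093269,  0.02162693,
        1.34991304, -0.08854178]), 'joint_velocities': array([-0.0003352 , -0.00061259,  0.00227648, -0.0007864 , -0.00155676,
        0.00221546,  0.00122202]), 'tau': array([-4.06099853e-04, -6.25451016e+01,  4.87823412e-02, -3.91602623e+01,
        1.60859531e-02,  1.00183982e-02, -4.48543688e-05]), 'position': array([ 0.23210735, -0.5798983 ,  0.23051662]), 'ee_rot': array([ 8.28131132e-01, -5.60533955e-01, -6.20692847e-04, -3.59286562e-04]), 'ft_force': array([-0.15229848,  0.10914814,  0.73436816]), 'torque': array([ 0.06677613, -0.00958522, -0.01875295]), 'grip_width': 1.000101141773033}
scene {'fx': 505.717979110611, 'fy': 505.717979110611, 'cx': 313.28457014145033, 'cy': 200.50136292900703, 'xyz': array([ 0.99420369, -0.79106738,  1.22604699]), 'rotation': array([0.31093507, 0.07459675, 0.24541636, 0.9151642 ])}
top {'fx': 429.2107217808698, 'fy': 429.2107217808698, 'cx': 323.0275431924299, 'cy': 199.61014931653975, 'xyz': array([0.46035504, 0.00636056, 1.15908054]), 'rotation': array([ 0.02633008, -0.03382968, -0.70092766,  0.7119429 ])}
{'fx': 310.8334621811863, 'fy': 310.8334621811863, 'cx': 322.40173482975047, 'cy': 199.7443123580621, 'xyz': array([ 0.2994936 , -0.55318429,  0.37465633]), 'rotation': array([-0.11973641,  0.08101751, -0.55477069,  0.81934659])}
```

View pics/top0.png

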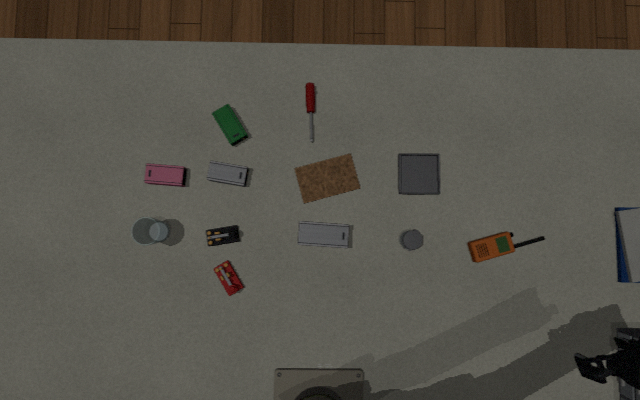

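View pics/scene0.png

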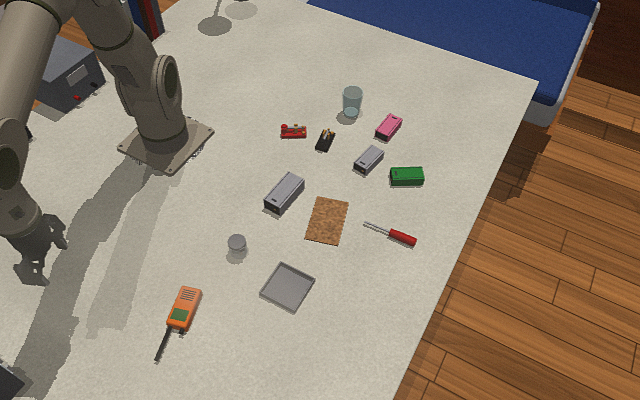

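Top view: mat (327,178), tray (418,174), jar (412,240), large box (324,234), small silver box (228,174), black key (222,236), and the tumbler at (158,231). I'll zoom in to get the corners.

```bash
cat > h.py <<'E'
import numpy as np,cv2
from scipy.spatial.transform import Rotation as R
from workcell import manip,cams
def ray(n,uv,z,P=None):
    p=P or cams.camera_params(n); uv=np.atleast_2d(uv).astype(float)
    d=np.c_[(uv[:,0]-p['cx'])/p['fx'],-(uv[:,1]-p['cy'])/p['fy'],-np.ones(len(uv))]
    d=R.from_quat(p['rotation']).apply(d)
    return p['xyz']+d*((z-p['xyz'][2])/d[:,2])[:,None]
def proj(n,X,P=None):
    p=P or cams.camera_params(n)
    c=R.from_quat(p['rotation']).inv().apply(np.atleast_2d(X)-p['xyz'])
    return np.c_[p['cx']+p['fx']*c[:,0]/-c[:,2],p['cy']-p['fy']*c[:,1]/-c[:,2]]
def box(c,yaw,sx,sy,z):
    k=np.array([[1,1],[1,-1],[-1,-1],[-1,1]])*[sx/2,sy/2]
    a=R.from_euler('z',yaw,degrees=True).as_matrix()[:2,:2]
    return np.c_[k@a.T+c,np.full(4,z)]
E
python3 - <<'E'
import cv2
im=cv2.imread("pics/top0.png")[140:260,200:450]
cv2.imwrite("pics/c1.png",cv2.resize(im,None,fx=3.2,fy=3.2,interpolation=cv2.INTER_CUBIC))
from h import *
for n,uv,z in [("mat",(327,178),.004),("tray",(418.5,174),.018),("jar",(412,240),.056),("large",(324,234),.044),("small",(228,174),.032),("key",(222,236),.014),("tumbler",(158,231),0.095),("base",(319,400),0)]:
    print(n,ray("top",uv,z).round(3))
E
```

```text
mat [[ 0.618 -0.015  0.004]]
tray [[ 0.631 -0.261  0.018]]
jar [[ 0.454 -0.234  0.056]]
large [[ 0.466 -0.009  0.044]]
small [[0.62  0.247 0.032]]
key [[0.457 0.261 0.014]]
tumbler [[0.467 0.401 0.095]]
base [[ 0.035 -0.003  0.   ]]
```

View pics/c1.png

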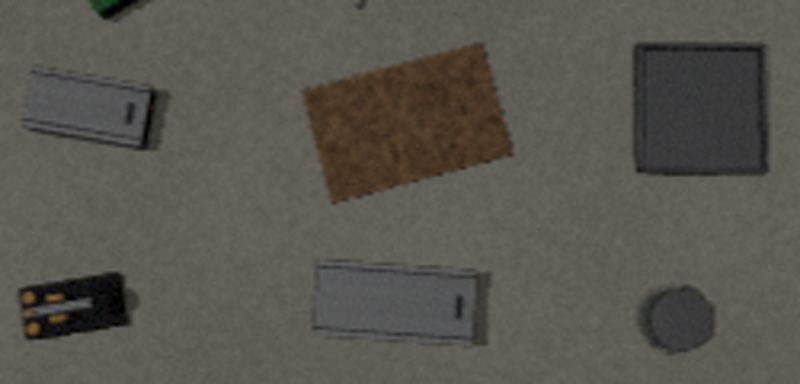

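Corners read off the crop: mat (305,90)-(484,44)-(513,155)-(333,203), and the boxes, key and tray likewise. I'll turn them into poses.

Run:
```python
from h import *
D={"mat":([(305,90),(484,44),(513,155),(333,203)],.004),"tray":([(635,43),(766,43),(768,174),(635,173)],.018),
"large":([(318,262),(477,270),(474,344),(314,333)],.044),"small":([(33,68),(154,87),(146,148),(23,126)],.032),
"key":([(20,290),(122,273),(130,325),(28,340)],.014)}
for n,(c,z) in D.items():
    uv=(np.array(c)+.5)/3.2-.5+[200,140]
    X=ray("top",uv,z)[:,:2]
    l=(X[0]+X[3]-X[1]-X[2])/2; w=(X[0]+X[1]-X[2]-X[3])/2
    print(n,X.mean(0).round(4),"L %.3f W %.3f"%(np.hypot(*l),np.hypot(*w)),"yaw of y %.1f, from w %.1f"%(np.degrees(np.arctan2(-l[0],l[1])),np.degrees(np.arctan2(w[1],w[0]))))
u=(np.array([[680,319]])+.5)/3.2-.5+[200,140]; print("jar",ray("top",u,.056))
o=manip.get_obs();M=R.from_quat(o['ee_rot']).as_matrix();print(M.round(3))
p=cams.camera_params("wrist");C=R.from_quat(p['rotation']).as_matrix()
print("cam in tool",M.T@(p['xyz']-o['position']),"\n",(M.T@C).round(3))
```

```text
mat [ 0.618  -0.0162] L 0.158 W 0.099 yaw of y 15.7, from w 15.0
tray [ 0.6327 -0.2613] L 0.111 W 0.111 yaw of y 0.7, from w 0.2
large [ 0.466  -0.0069] L 0.129 W 0.059 yaw of y -2.5, from w -1.9
small [0.6227 0.2487] L 0.102 W 0.050 yaw of y -8.7, from w -6.6
key [0.4582 0.2585] L 0.085 W 0.043 yaw of y 9.8, from w 10.9
jar [[ 0.45594127 -0.23480837  0.056     ]]
[[ 0.372 -0.928 -0.001]
 [-0.928 -0.372  0.001]
 [-0.001  0.    -1.   ]]
cam in tool [ 2.03916571e-05 -7.24415117e-02 -1.44043026e-01] 
 [[ 1.     0.001 -0.001]
 [ 0.    -0.958 -0.286]
 [-0.001  0.286 -0.958]]
```

```bash
cat >> h.py <<'E'
def Rt(yaw):
    c,s=np.cos(np.radians(yaw)),np.sin(np.radians(yaw))
    return np.array([[c,s,0],[s,-c,0],[0,0,-1]])
def to(pos,yaw):
    o=manip.get_obs();M=R.from_quat(o['ee_rot']).as_matrix()
    print("turn",R.from_matrix(M.T@Rt(yaw)).as_rotvec(degrees=True).round(1),"shift",(M.T@(np.array(pos)-o['position'])).round(4))
E
python3 -c "
from h import *
to((.456,-.235,.2),-27)"
```

```text
turn [ -0.    0.1 -41.2] shift [-0.237  -0.336   0.0309]
```

Request:
move_arm:
  moves:
    - [0,0,-4,-0.02,-0.03,0.003,0.085]
    - [0,0,-10,-0.055,-0.075,0.008,0.085]
    - [0,0,-16,-0.09,-0.125,0.012,0.085]
    - [0,0,-22,-0.125,-0.175,0.016,0.085]
    - [0,0,-28,-0.16,-0.225,0.02,0.085]
    - [0,0,-34,-0.195,-0.275,0.025,0.085]
    - [0,0,-39,-0.22,-0.315,0.03,0.085]
    - [0,0,-41.2,-0.237,-0.336,0.031,0.085]
    - [0,0,-41.2,-0.237,-0.336,0.031,0.085]
    - [0,0,-41.2,-0.237,-0.336,0.031,0.085]

```text
clock: 1.1
position: [0.4581, -0.2309, 0.2]
ee_rot: [0.973, -0.23, -0.0, -0.001]
ft_force: [-0.4, -0.7, -0.6]
grip_width: 0.994
```

Run:
```python
from h import *
o=manip.get_obs();print(o['position'],R.from_quat(o['ee_rot']).as_matrix().round(3),o['joint_pos'].round(2),o['joint_velocities'].round(3))
P=cams.camera_params("wrist");print(P)
im=cams.camera("wrist")[:,:,::-1].copy()
print(proj("wrist",[[.456,-.235,.056],[.456,-.235,0]],P))
cv2.imwrite("pics/w1.png",im)
```

```text
[ 0.4580748  -0.23092023  0.19996562] [[ 0.894 -0.448  0.   ]
 [-0.448 -0.894  0.001]
 [-0.    -0.001 -1.   ]] [ 0.78  0.14 -0.43  1.78  0.06  1.24 -0.13] [ 0.048 -0.002  0.072 -0.003  0.017  0.009  0.057]
{'fx': 310.8334621811863, 'fy': 310.8334621811863, 'cx': 322.40173482975047, 'cy': 199.7443123580621, 'xyz': array([ 0.4903132 , -0.1661733 ,  0.34411036]), 'rotation': array([-0.14047861,  0.03299955, -0.22773032,  0.96297232])}
[[322.42544781 190.80032889]
 [322.40069021 178.03228448]]
```

View pics/w1.png

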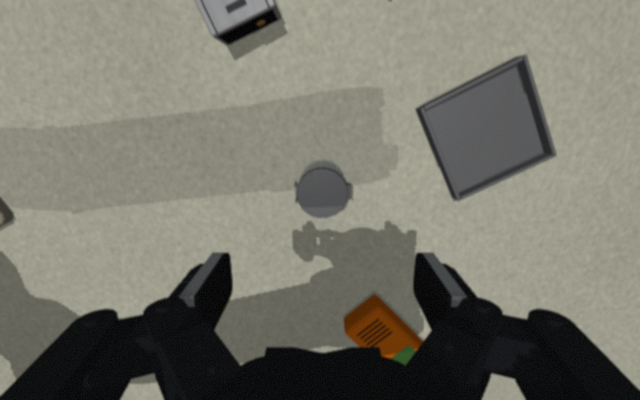

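Jar lid is at (323,191), as predicted from the top view, with clip ears left and right, roughly along tool x. I'll crop it to get the ear angle.

Run:
```python
import cv2
im=cv2.imread("pics/w1.png")[145:235,270:375]
cv2.imwrite("pics/w1c.png",cv2.resize(im,None,fx=6,fy=6,interpolation=cv2.INTER_CUBIC))
```

```text
(no output)
```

View pics/w1c.png

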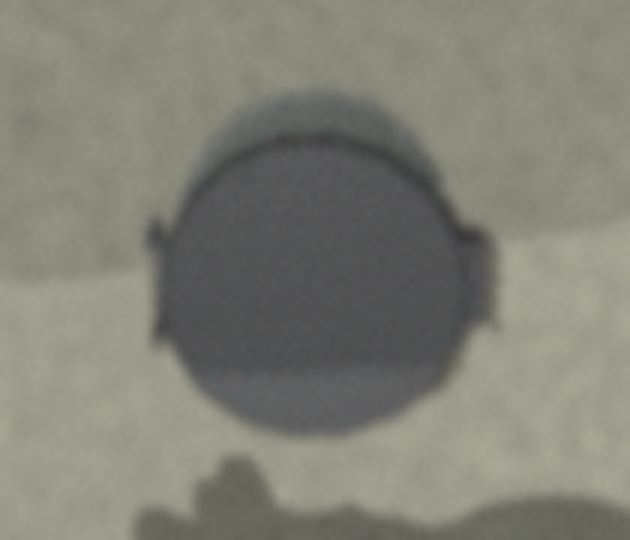

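Run:
```python
from h import *
print(ray("wrist",(322.4,192.3),.056)); p=ray("wrist",(322.4,192.3),.056)[0]
to((p[0],p[1],.12),63.4)
```

```text
[[ 0.45389955 -0.23914922  0.056     ]]
turn [ -0.    0.  -90.2] shift [-0.      0.0063  0.08  ]
```

Request:
move_arm:
  moves:
    - [0,0,-4,0,0.0,0,0.085]
    - [0,0,-12,0,0.0,0,0.085]
    - [0,0,-20,0,0,0,0.085]
    - [0,0,-28,0,0,0,0.085]
    - [0,0,-36,0,0,0,0.085]
    - [0,0,-44,0,0,0,0.085]
    - [0,0,-52,0,0,0,0.085]
    - [0,0,-60,0,0,0,0.085]
    - [0,0,-68,0,0,0,0.085]
    - [0,0,-76,0,0,0,0.085]

```text
clock: 2.15
position: [0.4552, -0.237, 0.2002]
ee_rot: [0.909, 0.416, -0.0, 0.0]
ft_force: [-0.8, 0.2, -0.5]
grip_width: 0.995
```

Request:
move_arm:
  moves:
    - [0,0,-8,0,0,0,0.085]
    - [0,0,-14,0,0,0,0.085]
    - [0,0,-14,0,0,0,0.085]
    - [0,0,-14,0,0,0,0.085]
    - [0,0,-14,0,0,0,0.085]
    - [0,0,-14,0,0,0,0.085]

```text
clock: 2.75
position: [0.456, -0.2356, 0.2003]
ee_rot: [0.853, 0.522, -0.0, 0.0]
ft_force: [-0.1, -1.1, 0.4]
grip_width: 0.996
```

Run:
```python
from h import *
P=cams.camera_params("wrist")
im=cams.camera("wrist")[:,:,::-1].copy()
cv2.imwrite("pics/w2.png",im)
print(manip.get_obs()['position'],manip.get_obs()['joint_pos'].round(2),manip.get_obs()['joint_velocities'].round(3))
g=cv2.medianBlur(cv2.cvtColor(im,cv2.COLOR_BGR2GRAY),3)
c=cv2.HoughCircles(g,cv2.HOUGH_GRADIENT,1,40,param1=80,param2=12,minRadius=22,maxRadius=32)
pr=proj("wrist",[.4555,-.236,.056],P)
print(pr)
for x in (c[0] if c is not None else []):
    if np.hypot(*(x[:2]-pr[0]))<15: print(x,ray("wrist",x[:2],.056,P))
to((.4555,-.236,.12),63.4)
```

```text
[ 0.45607949 -0.23547447  0.20031849] [ 0.88  0.15 -0.54  1.77  0.08  1.24  1.42] [-0.003  0.001 -0.002  0.001 -0.     0.     0.006]
[[322.37946512 186.08048798]]
[321.5 184.5  25.8] [[ 0.4537343 -0.236039   0.056    ]]
turn [ 0.   0.  -0.5] shift [-0.0007 -0.0003  0.0803]
```

Request:
move_arm:
  moves:
    - [0,0,-0.5,-0.001,0,0.02,0.085]
    - [0,0,-0.5,-0.001,0,0.055,0.085]
    - [0,0,-0.5,-0.001,0,0.09,0.085]
    - [0,0,-0.5,-0.001,0,0.125,0.085]
    - [0,0,-0.5,-0.001,0,0.155,0.085]
    - [0,0,-0.5,-0.001,0,0.175,0.085]
    - [0,0,-0.5,-0.001,0,0.184,0.085]
    - [0,0,-0.5,-0.001,0,0.184,0.085]

```text
clock: 3.6
position: [0.4552, -0.2359, 0.0156]
ee_rot: [0.85, 0.526, -0.0, -0.001]
ft_force: [0.7, 0.7, 1.4]
grip_width: 0.996
```

Request:
move_arm:
  moves:
    - [0,0,0,0,0,0,0.04]
    - [0,0,0,0,0,0,0.04]
    - [0,0,0,0,0,0,0.04]
    - [0,0,0,0,0,0,0.04]
    - [0,0,0,0,0,0,0.04]
    - [0,0,0,0,0,0,0.04]
  grip_force: 25

```text
clock: 4.2
position: [0.4564, -0.2367, 0.0176]
ee_rot: [0.85, 0.526, 0.0, 0.001]
ft_force: [-2.0, 0.1, 7.0]
grip_width: 0.578
```

Run:
```python
from h import *
o=manip.get_obs();print(o['position'],o['ft_force'],o['grip_width']*85.4)
to((.6325,-.261,o['position'][2]+.055),63.4)
```

```text
[ 0.45643463 -0.23672538  0.0175784 ] [-1.98448672  0.0849742   7.04184433] 49.385247585539666
turn [0.1 0.  0.1] shift [ 0.0568  0.1685 -0.0547]
```

Request:
move_arm:
  moves:
    - [0,0,0,0,0,-0.015,0.04]
    - [0,0,0,0,0,-0.04,0.04]
    - [0,0,0,0.006,0.02,-0.055,0.04]
    - [0,0,0,0.02,0.055,-0.055,0.04]
    - [0,0,0,0.033,0.095,-0.055,0.04]
    - [0,0,0,0.045,0.13,-0.055,0.04]
    - [0,0,0,0.054,0.155,-0.055,0.04]
    - [0,0,0,0.057,0.168,-0.055,0.04]
    - [0,0,0,0.057,0.168,-0.055,0.04]
    - [0,0,0,0.057,0.168,-0.055,0.04]

```text
clock: 5.2
position: [0.631, -0.2601, 0.0718]
ee_rot: [0.85, 0.526, -0.0, -0.0]
ft_force: [-0.9, -0.6, -1.7]
grip_width: 0.577
```

Run:
```python
from h import *
o=manip.get_obs();print(o['position'],o['ft_force'],o['grip_width']*85.4)
to((.6325,-.261,.0215),63.4)
```

```text
[ 0.63104964 -0.26006664  0.07180054] [-0.85641926 -0.58058569 -1.68470939] 49.29718500202756
turn [-0.  -0.   0.1] shift [-0.0002  0.0017  0.0503]
```

Request:
move_arm:
  moves:
    - [0,0,0,0,0.001,0.01,0.04]
    - [0,0,0,0,0.001,0.025,0.04]
    - [0,0,0,0,0.001,0.036,0.04]
    - [0,0,0,0,0.001,0.043,0.04]
    - [0,0,0,0,0.001,0.046,0.04]
    - [0,0,0,0,0.001,0.048,0.04]
    - [0,0,0,0,0.001,0.05,0.04]
    - [0,0,0,0,0.001,0.051,0.04]

```text
clock: 6.0
position: [0.6327, -0.2606, 0.0216]
ee_rot: [0.85, 0.526, 0.0, 0.0]
ft_force: [-7.2, 2.5, 12.6]
grip_width: 0.581
```

Request:
move_arm:
  moves:
    - [0,0,0,0,0,0,0.054]
    - [0,0,0,0,0,0,0.064]
    - [0,0,0,0,0,0,0.066]
    - [0,0,0,0,0,0,0.066]
    - [0,0,0,0,0,-0.02,0.07]
    - [0,0,0,0,0,-0.06,0.08]
    - [0,0,0,0,0,-0.1,0.085]
    - [0,0,0,0,0,-0.14,0.085]
    - [0,0,0,0,0,-0.16,0.085]
    - [0,0,0,0,0,-0.17,0.085]

```text
clock: 7.0
position: [0.6333, -0.2608, 0.1931]
ee_rot: [0.85, 0.526, 0.001, 0.001]
ft_force: [0.3, 0.0, 0.7]
grip_width: 0.996
```

Run:
```python
from h import *
o=manip.get_obs();print(o['position'],o['joint_pos'].round(2))
to((.466,-.03,.21),-2.2)
```

```text
[ 0.63328625 -0.26078444  0.19307027] [ 0.66  0.53 -0.5   1.32  0.25  1.35  1.28]
turn [ 0.2 -0.1 65.7] shift [ 0.132  -0.2526 -0.0178]
```

Request:
move_arm:
  moves:
    - [0,0,4,0.01,-0.015,-0.01,0.085]
    - [0,0,11,0.025,-0.045,-0.018,0.085]
    - [0,0,19,0.045,-0.075,-0.018,0.085]
    - [0,0,27,0.063,-0.11,-0.018,0.085]
    - [0,0,35,0.082,-0.145,-0.018,0.085]
    - [0,0,43,0.1,-0.175,-0.018,0.085]
    - [0,0,51,0.12,-0.21,-0.018,0.085]
    - [0,0,58,0.136,-0.24,-0.018,0.085]
    - [0,0,63,0.148,-0.257,-0.018,0.085]
    - [0,0,65.7,0.153,-0.263,-0.018,0.085]

```text
clock: 8.0
position: [0.4638, -0.0044, 0.2076]
ee_rot: [1.0, -0.019, -0.001, 0.0]
ft_force: [0.0, 0.9, -0.5]
grip_width: 0.992
```

Request:
move_arm:
  moves:
    - [0,0,0,0,0,0,0.085]
    - [0,0,0,0,0,0,0.085]
    - [0,0,0,0,0,0,0.085]

```text
clock: 8.3
position: [0.4653, -0.0071, 0.2079]
ee_rot: [1.0, -0.019, -0.0, -0.0]
ft_force: [0.4, -1.0, 0.8]
grip_width: 0.997
```

Run:
```python
from h import *
P=cams.camera_params("wrist")
im=cams.camera("wrist")[:,:,::-1].copy()
cv2.imwrite("pics/w3.png",im)
np.save("P3.npy",P,allow_pickle=True)
o=manip.get_obs();print(o['position'],o['joint_velocities'].round(3))
for c,y,sx,sy,z,col in [((.466,-.007),-2.2,.062,.13,.044,(0,0,255)),((.618,-.0162),15.3,.1,.16,.004,(0,255,0))]:
    q=proj("wrist",box(c,y,sx,sy,z),P);print(q.round(1).tolist())
    cv2.polylines(im,[np.int32(q.round())],True,col,1)
q=proj("wrist",[.6325,-.261,.06],P);print(q)
cv2.imwrite("pics/w3o.png",im)
```

```text
[ 0.46531889 -0.00710113  0.20793956] [-0.    -0.    -0.004 -0.003 -0.003  0.    -0.007]
[[355.9, 114.7], [352.1, 239.9], [294.5, 239.9], [291.0, 114.7]]
[[489.6, 91.3], [510.1, 225.9], [428.1, 248.8], [397.5, 120.6]]
[[470.61343145 386.00253683]]
```

View pics/w3o.png

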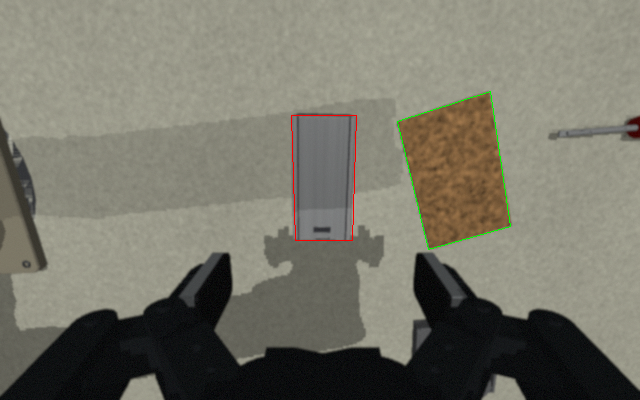

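The outlines predicted from the top view match the large box and mat to about 1 px. I'll descend, and refine the mat by colour segmentation.

Request:
move_arm:
  moves:
    - [0,0,0,0.0007,0,0.02,0.085]
    - [0,0,0,0.0007,0,0.055,0.085]
    - [0,0,0,0.0007,0,0.09,0.085]
    - [0,0,0,0.0007,0,0.125,0.085]
    - [0,0,0,0.0007,0,0.16,0.085]
    - [0,0,0,0.0007,0,0.185,0.085]
    - [0,0,0,0.0007,0,0.197,0.085]
    - [0,0,0,0.0007,0,0.2,0.085]
    - [0,0,0,0.0007,0,0.2,0.085]

```text
clock: 9.25
position: [0.4664, -0.0065, 0.0088]
ee_rot: [1.0, -0.019, 0.0, -0.0]
ft_force: [0.3, -0.8, 0.7]
grip_width: 0.992
```

Request:
move_arm:
  moves:
    - [0,0,0,0,0,0,0.05]
    - [0,0,0,0,0,0,0.05]
    - [0,0,0,0,0,0,0.05]
    - [0,0,0,0,0,0,0.05]
    - [0,0,0,0,0,0,0.05]
    - [0,0,0,0,0,0,0.05]
  grip_force: 40

```text
clock: 9.85
position: [0.4666, -0.0065, 0.0095]
ee_rot: [1.0, -0.019, 0.001, 0.0]
ft_force: [-3.2, 0.7, 6.9]
grip_width: 0.722
```

Run:
```python
from h import *
P=np.load("P3.npy",allow_pickle=True).item()
def mat(im,n,P):
    h=cv2.cvtColor(im,cv2.COLOR_BGR2HSV)
    m=cv2.morphologyEx(((h[:,:,0]<22)&(h[:,:,1]>100)).astype(np.uint8),cv2.MORPH_CLOSE,np.ones((5,5)))
    m[:60]=0
    c=max(cv2.findContours(m,0,1)[0],key=cv2.contourArea)[:,0]
    X=ray(n,c,.004,P)[:,:2]*1000
    print(n,cv2.minAreaRect(X.astype(np.float32)))
mat(cv2.imread("pics/w3.png"),"wrist",P)
mat(cv2.imread("pics/top0.png"),"top",None)
o=manip.get_obs();print(o['position'],o['ft_force'],o['grip_width']*85.4)
to((.618,-.0162,o['position'][2]),15.3)
```

```text
wrist ((618.158935546875, -16.129837036132812), (99.25365447998047, 158.8586883544922), 16.0437068939209)
top ((618.509033203125, -15.223800659179688), (98.41824340820312, 157.06564331054688), 15.934080123901367)
[ 0.46656662 -0.00653419  0.0095486 ] [-3.19318877  0.7468174   6.93900566] 61.645374083451244
turn [  0.   -0.1 -17.5] shift [0.1517 0.0038 0.0002]
```

Request:
move_arm:
  moves:
    - [0,0,0,0,0,-0.012,0.05]
    - [0,0,0,0,0,-0.035,0.05]
    - [0,0,-2,0.01,0,-0.045,0.05]
    - [0,0,-5,0.035,0,-0.045,0.05]
    - [0,0,-9,0.07,0.001,-0.045,0.05]
    - [0,0,-13,0.105,0.002,-0.045,0.05]
    - [0,0,-16,0.135,0.003,-0.045,0.05]
    - [0,0,-17.9,0.15,0.0035,-0.045,0.05]
    - [0,0,-17.9,0.152,0.0035,-0.045,0.05]
    - [0,0,-17.9,0.152,0.0035,-0.045,0.05]

```text
clock: 10.85
position: [0.6172, -0.0156, 0.0535]
ee_rot: [0.991, 0.136, -0.0, -0.0]
ft_force: [-0.4, -0.2, -5.7]
grip_width: 0.717
```

Request:
move_arm:
  moves:
    - [0,0,0,0,0,0,0.05]
    - [0,0,0,0,0,0,0.05]

```text
clock: 11.05
position: [0.6169, -0.0157, 0.0536]
ee_rot: [0.991, 0.137, -0.0, 0.0]
ft_force: [0.0, -0.1, -4.3]
grip_width: 0.716
```

Run:
```python
from h import *
P=cams.camera_params("wrist")
im=cams.camera("wrist")[:,:,::-1].copy()
o=manip.get_obs();print(o['position'],o['ft_force'],o['grip_width']*85.4)
c=o['position'][:2];zt=o['position'][2]-.0095+.044
q=proj("wrist",box(c,15.7,.062,.13,zt),P);cv2.polylines(im,[np.int32(q.round())],True,(0,0,255),1)
q=proj("wrist",box((.6182,-.016),15.7,.1,.16,.004),P);cv2.polylines(im,[np.int32(q.round())],True,(0,255,0),1)
cv2.imwrite("pics/w4.png",im)
to((.6182,-.016,.0135),15.7)
```

```text
[ 0.61707184 -0.01573391  0.05360598] [ 0.20619781  0.0951573  -5.06935526] 61.44163239992207
turn [0. 0. 0.] shift [0.001  0.0005 0.0401]
```

View pics/w4.png

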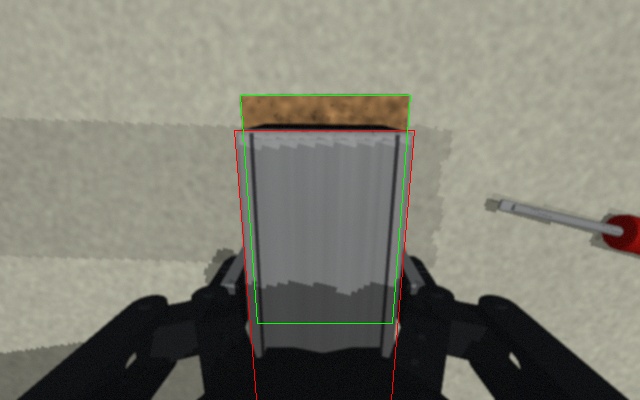

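The box is held level and its edges match the prediction. The mat's far edge at row 95 is parallel to the box. Lowering.

Request:
move_arm:
  moves:
    - [0,0,0,0.001,0.0005,0.008,0.05]
    - [0,0,0,0.001,0.0005,0.02,0.05]
    - [0,0,0,0.001,0.0005,0.03,0.05]
    - [0,0,0,0.001,0.0005,0.036,0.05]
    - [0,0,0,0.001,0.0005,0.038,0.05]
    - [0,0,0,0.001,0.0005,0.0395,0.05]
    - [0,0,0,0.001,0.0005,0.0405,0.05]
    - [0,0,0,0.001,0.0005,0.0405,0.05]

```text
clock: 11.9
position: [0.619, -0.0158, 0.0137]
ee_rot: [0.991, 0.137, 0.0, 0.0]
ft_force: [-3.9, -0.3, 1.7]
grip_width: 0.723
```

Request:
move_arm:
  moves:
    - [0,0,0,0,0,0,0.064]
    - [0,0,0,0,0,0,0.075]
    - [0,0,0,0,0,0,0.085]
    - [0,0,0,0,0,0,0.085]
    - [0,0,0,0,0,-0.02,0.085]
    - [0,0,0,0,0,-0.06,0.085]
    - [0,0,0,0,0,-0.1,0.085]
    - [0,0,0,0,0,-0.15,0.085]
    - [0,0,0,0,0,-0.185,0.085]
    - [0,0,0,0,0,-0.2,0.085]

```text
clock: 12.9
position: [0.6202, -0.0155, 0.2172]
ee_rot: [0.991, 0.137, 0.003, 0.001]
ft_force: [0.1, 0.4, 0.4]
grip_width: 0.996
```

Run:
```python
from h import *
o=manip.get_obs();print(o['position'],o['joint_pos'].round(2))
P=cams.camera_params("wrist")
im=cams.camera("wrist")[:,:,::-1].copy()
q=proj("wrist",box((.6182,-.016),15.7,.062,.13,.048),P);cv2.polylines(im,[np.int32(q.round())],True,(0,0,255),1)
q=proj("wrist",box((.6182,-.016),15.7,.1,.16,.004),P);cv2.polylines(im,[np.int32(q.round())],True,(0,255,0),1)
cv2.imwrite("pics/w5.png",im)
to((.6227,.2487,.215),-7.6)
```

```text
[ 0.6202333  -0.01554463  0.2171834 ] [ 0.4   0.38 -0.58  1.48  0.21  1.34  0.08]
turn [ 0.1 -0.4 23.3] shift [ 0.0737 -0.2538  0.0027]
```

View pics/w5.png

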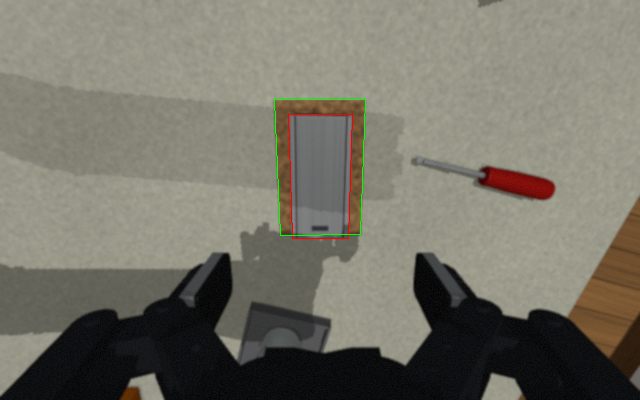

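The large box sits centred and parallel on the mat, matching its outline to about 1 px, and the jar is visible in the tray. On to the small box.

Request:
move_arm:
  moves:
    - [0,0,2,0.004,-0.015,0,0.085]
    - [0,0,5,0.014,-0.05,0,0.085]
    - [0,0,9,0.026,-0.09,0,0.085]
    - [0,0,13,0.04,-0.135,0,0.085]
    - [0,0,16,0.052,-0.18,0.001,0.085]
    - [0,0,20,0.064,-0.22,0.002,0.085]
    - [0,0,22,0.071,-0.245,0.003,0.085]
    - [0,0,23.3,0.0737,-0.2538,0.003,0.085]
    - [0,0,23.3,0.0737,-0.2538,0.003,0.085]
    - [0,0,23.3,0.0737,-0.2538,0.003,0.085]

```text
clock: 13.95
position: [0.6209, 0.2475, 0.2086]
ee_rot: [0.998, -0.066, -0.001, 0.001]
ft_force: [-0.1, 0.3, 0.0]
grip_width: 0.996
```

Run:
```python
from h import *
cams.camera("top")
cams.camera("top")
P=cams.camera_params("wrist")
im=cams.camera("wrist")[:,:,::-1].copy()
cv2.imwrite("pics/w6.png",im);np.save("P6.npy",P,allow_pickle=True)
o=manip.get_obs();print(o['position'],o['joint_pos'].round(2),o['joint_velocities'].round(3))
q=proj("wrist",box((.6227,.2487),-7.6,.052,.1,.032),P);print(q.round(1).tolist());cv2.polylines(im,[np.int32(q.round())],True,(0,0,255),1)
cv2.imwrite("pics/w6o.png",im)
to((.6227,.2487,.215),-7.6)
```

```text
[0.62135604 0.24685455 0.20949163] [-0.05  0.5  -0.58  1.34  0.27  1.38 -0.75] [ 0.    -0.002 -0.003 -0.003 -0.002  0.001 -0.004]
[[349.4, 127.6], [347.2, 220.6], [300.0, 220.6], [297.8, 127.6]]
turn [ 0.  -0.  -0.1] shift [ 0.0011 -0.002  -0.0055]
```

View pics/w6o.png

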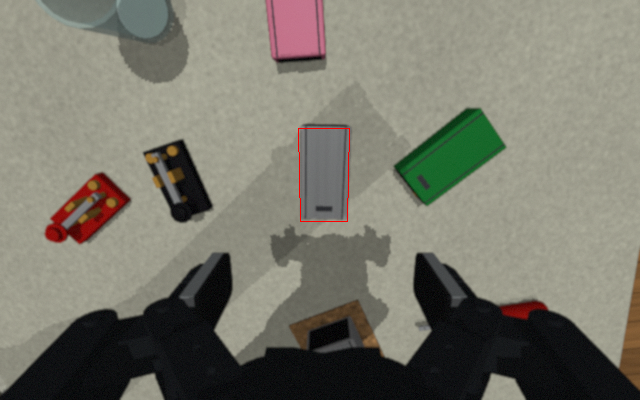

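Run:
```python
import cv2
im=cv2.imread("pics/w6.png")[110:235,280:370]
cv2.imwrite("pics/w6c.png",cv2.resize(im,None,fx=4.8,fy=4.8,interpolation=cv2.INTER_CUBIC))
```

```text
(no output)
```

View pics/w6c.png

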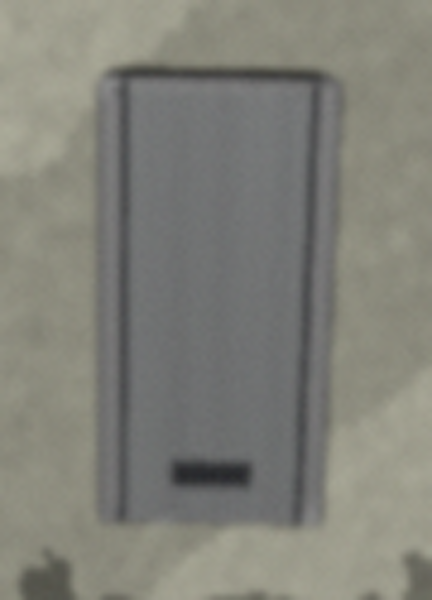

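Lid grooves lean about 1.2° to the right, so the box yaw is about -8.8°. End edges are at rows 124.5 and 218.8.

Run:
```python
from h import *
P=np.load("P6.npy",allow_pickle=True).item()
X=ray("wrist",[(325.6,124.5),(323.7,218.8)],.032,P);d=X[0]-X[1]
print(X,X.mean(0),np.linalg.norm(d),np.degrees(np.arctan2(-d[0],d[1])))
c=X.mean(0); to((c[0],c[1],.003),-8.8)
```

```text
[[0.63168617 0.30100783 0.032     ]
 [0.61643443 0.20123087 0.032     ]] [0.6240603  0.25111935 0.032     ] 0.10093591144648086 -8.690862937101704
turn [ 0.  -0.   1.1] shift [ 0.0021 -0.0048  0.2065]
```

Request:
move_arm:
  moves:
    - [0,0,1.1,0.002,-0.0048,0.02,0.085]
    - [0,0,1.1,0.002,-0.0048,0.055,0.085]
    - [0,0,1.1,0.002,-0.0048,0.09,0.085]
    - [0,0,1.1,0.002,-0.0048,0.125,0.085]
    - [0,0,1.1,0.002,-0.0048,0.16,0.085]
    - [0,0,1.1,0.002,-0.0048,0.185,0.085]
    - [0,0,1.1,0.002,-0.0048,0.2,0.085]
    - [0,0,1.1,0.002,-0.0048,0.206,0.085]
    - [0,0,1.1,0.002,-0.0048,0.206,0.085]
    - [0,0,1.1,0.002,-0.0048,0.206,0.085]

```text
clock: 15.1
position: [0.6245, 0.2532, 0.0053]
ee_rot: [0.997, -0.076, 0.001, -0.0]
ft_force: [0.4, -0.1, -0.4]
grip_width: 0.998
```

Request:
move_arm:
  moves:
    - [0,0,0,0,0,0,0.07]
    - [0,0,0,0,0,0,0.04]
    - [0,0,0,0,0,0,0.04]
    - [0,0,0,0,0,0,0.04]
    - [0,0,0,0,0,0,0.04]
    - [0,0,0,0,0,0,0.04]
  grip_force: 40

```text
clock: 15.7
position: [0.6242, 0.2531, 0.0048]
ee_rot: [0.997, -0.076, 0.001, -0.0]
ft_force: [0.3, -0.7, 6.0]
grip_width: 0.599
```

Run:
```python
from h import *
o=manip.get_obs();print(o['position'],o['ft_force'],o['grip_width']*85.4)
to((.6182,-.016,o['position'][2]+.09),15.7)
```

```text
[0.62421178 0.25309416 0.00483755] [ 0.3086751  -0.68437178  5.9624061 ] 51.155445704906185
turn [ -0.   -0.1 -24.4] shift [ 0.0348  0.2669 -0.0901]
```

Request:
move_arm:
  moves:
    - [0,0,0,0,0,-0.02,0.04]
    - [0,0,0,0,0,-0.055,0.04]
    - [0,0,-1,0.001,0.012,-0.085,0.04]
    - [0,0,-4,0.006,0.045,-0.09,0.04]
    - [0,0,-8,0.012,0.09,-0.09,0.04]
    - [0,0,-13,0.019,0.14,-0.09,0.04]
    - [0,0,-18,0.025,0.19,-0.09,0.04]
    - [0,0,-22,0.031,0.235,-0.09,0.04]
    - [0,0,-24,0.034,0.26,-0.09,0.04]
    - [0,0,-24.4,0.034,0.265,-0.09,0.04]

```text
clock: 16.7
position: [0.6167, -0.0197, 0.0932]
ee_rot: [0.991, 0.134, -0.001, 0.001]
ft_force: [-0.2, -0.6, -2.7]
grip_width: 0.604
```

Request:
move_arm:
  moves:
    - [0,0,0,0,0,0,0.04]
    - [0,0,0,0,0,0,0.04]
    - [0,0,0,0,0,0,0.04]

```text
clock: 17.0
position: [0.6171, -0.0121, 0.0938]
ee_rot: [0.99, 0.138, 0.0, -0.0]
ft_force: [0.3, 1.0, -3.0]
grip_width: 0.599
```

Run:
```python
from h import *
P=cams.camera_params("wrist")
im=cams.camera("wrist")[:,:,::-1].copy()
o=manip.get_obs();print(o['position'],o['ft_force'],o['grip_width']*85.4)
a=np.radians(15.7);yd=np.array([-np.sin(a),np.cos(a)])
c=o['position'][:2]-.002*yd;zt=o['position'][2]-.0048+.032
q=proj("wrist",box(c,15.7,.052,.1,zt),P);print(q);cv2.polylines(im,[np.int32(q.round())],True,(0,0,255),1)
q=proj("wrist",box((.6182,-.016),15.7,.062,.13,.048),P);cv2.polylines(im,[np.int32(q.round())],True,(0,255,0),1)
cv2.imwrite("pics/w7.png",im)
to(np.r_[np.array([.6182,-.016])+.002*yd,.0528],15.7)
```

```text
[ 0.61717104 -0.01226042  0.09385008] [ 0.10274785  1.08251565 -2.92651881] 51.715508867887266
[[391.46098085 174.56888865]
 [377.59232826 380.94822757]
 [268.20875946 380.77710119]
 [255.75856512 174.27455236]]
turn [-0.  -0.   0.1] shift [-0.      0.0019  0.041 ]
```

View pics/w7.png

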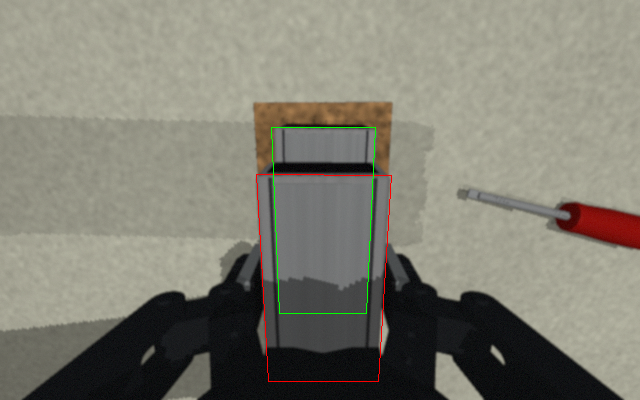

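The held box's edge at row 175 agrees with the prediction, and it's aligned with the box below (end at row 126). A 1.9 mm correction, then lower.

Request:
move_arm:
  moves:
    - [0,0,0,0,0.0019,0.006,0.04]
    - [0,0,0,0,0.0019,0.018,0.04]
    - [0,0,0,0,0.0019,0.029,0.04]
    - [0,0,0,0,0.0019,0.036,0.04]
    - [0,0,0,0,0.0019,0.039,0.04]
    - [0,0,0,0,0.0019,0.04,0.04]
    - [0,0,0,0,0.0019,0.041,0.04]
    - [0,0,0,0,0.0019,0.041,0.04]

```text
clock: 17.85
position: [0.6179, -0.016, 0.0531]
ee_rot: [0.991, 0.137, 0.0, 0.0]
ft_force: [0.7, 0.5, -1.9]
grip_width: 0.602
```

Request:
move_arm:
  moves:
    - [0,0,0,0,0,0,0.04]
    - [0,0,0,0,0,0.0005,0.04]
    - [0,0,0,0,0,0.001,0.04]

```text
clock: 18.15
position: [0.618, -0.0161, 0.0528]
ee_rot: [0.991, 0.137, 0.0, 0.0]
ft_force: [-5.1, -0.7, 9.9]
grip_width: 0.597
```

Request:
move_arm:
  moves:
    - [0,0,0,0,0,-0.003,0.04]
    - [0,0,0,0,-0.0018,-0.004,0.04]
    - [0,0,0,0,-0.0018,-0.004,0.04]
    - [0,0,0,0,-0.0018,-0.002,0.04]
    - [0,0,0,0,-0.0018,-0.001,0.04]
    - [0,0,0,0,-0.0018,-0.0003,0.04]
    - [0,0,0,0,-0.0018,-0.0003,0.04]

```text
clock: 18.85
position: [0.6171, -0.0143, 0.0528]
ee_rot: [0.991, 0.137, -0.0, 0.0]
ft_force: [-5.2, -0.5, 7.7]
grip_width: 0.6
```

Request:
move_arm:
  moves:
    - [0,0,0,0,0,0,0.055]
    - [0,0,0,0,0,0,0.065]
    - [0,0,0,0,0,0,0.075]
    - [0,0,0,0,0,0,0.085]
    - [0,0,0,0,0,-0.02,0.085]
    - [0,0,0,0,0,-0.06,0.085]
    - [0,0,0,0,0,-0.1,0.085]
    - [0,0,0,0,0,-0.14,0.085]
    - [0,0,0,0,0,-0.165,0.085]
    - [0,0,0,0,0,-0.17,0.085]

```text
clock: 19.85
position: [0.6186, -0.014, 0.2258]
ee_rot: [0.991, 0.137, 0.003, 0.001]
ft_force: [-0.4, -0.6, -0.7]
grip_width: 1.0
```

Run:
```python
from h import *
cams.camera("top");cams.camera("top")
P=cams.camera_params("wrist")
im=cams.camera("wrist")[:,:,::-1].copy()
o=manip.get_obs();print(o['position'],o['joint_velocities'].round(3))
cv2.imwrite("pics/w8.png",im)
for s in [(.052,.1,.080,(0,0,255)),(.062,.13,.048,(255,255,0)),(.1,.16,.004,(0,255,0))]:
    q=proj("wrist",box((.6182,-.016),15.7,*s[:3]),P);cv2.polylines(im,[np.int32(q.round())],True,s[3],1)
cv2.imwrite("pics/w8o.png",cv2.resize(im[70:270,200:440],None,fx=3,fy=3,interpolation=cv2.INTER_CUBIC))
to((.4582,.2585,.20),10.2)
```

```text
[ 0.61696287 -0.01439799  0.22138318] [ 0.     0.017  0.004  0.02   0.001 -0.003  0.   ]
turn [0.  0.  5.5] shift [-0.0789 -0.3057  0.0214]
```

View pics/w8o.png

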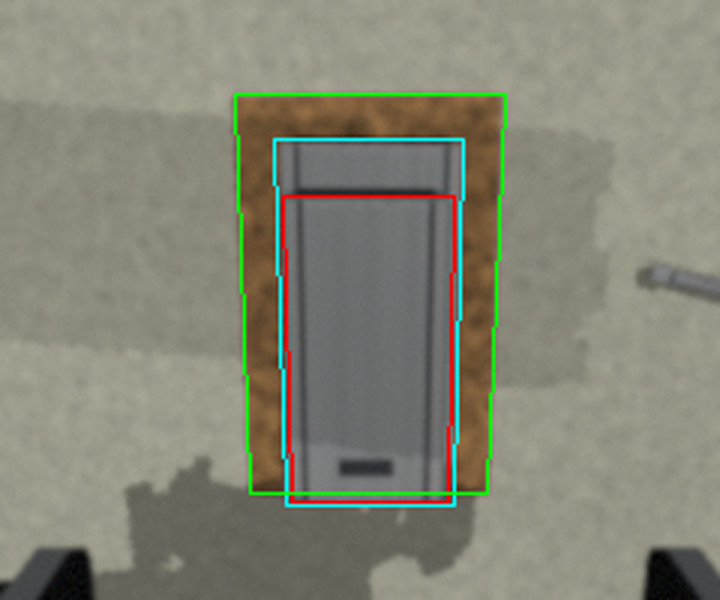

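The pile is centred to about 1 mm (predicted outlines coincide with the edges). Now the black key.

Request:
move_arm:
  moves:
    - [0,0,0.5,-0.005,-0.02,0,0.085]
    - [0,0,1.5,-0.014,-0.055,0.002,0.085]
    - [0,0,2.5,-0.026,-0.1,0.006,0.085]
    - [0,0,3.5,-0.038,-0.148,0.01,0.085]
    - [0,0,4.5,-0.05,-0.195,0.015,0.085]
    - [0,0,5.5,-0.062,-0.24,0.02,0.085]
    - [0,0,5.5,-0.072,-0.28,0.021,0.085]
    - [0,0,5.5,-0.077,-0.3,0.021,0.085]
    - [0,0,5.5,-0.079,-0.306,0.021,0.085]
    - [0,0,5.5,-0.079,-0.306,0.021,0.085]

```text
clock: 21.0
position: [0.4577, 0.2588, 0.2001]
ee_rot: [0.996, 0.09, -0.001, 0.0]
ft_force: [1.2, -0.3, 0.2]
grip_width: 0.996
```

Run:
```python
from h import *
cams.camera("top");cams.camera("top");cams.camera("top")
P=cams.camera_params("wrist")
im=cams.camera("wrist")[:,:,::-1].copy()
o=manip.get_obs();print(o['position'],o['joint_velocities'].round(3),o['joint_pos'].round(2))
cv2.imwrite("pics/w9.png",im);np.save("P9.npy",P,allow_pickle=True)
print(R.from_quat(o['ee_rot']).as_matrix()[:2,0])
q=proj("wrist",box((.4582,.2585),10.2,.044,.084,.014),P);print(q.round(1).tolist())
cv2.imwrite("pics/w9c.png",cv2.resize(im[110:240,270:380],None,fx=4.5,fy=4.5,interpolation=cv2.INTER_CUBIC))
```

```text
[0.45913146 0.25730371 0.20067405] [-0.    -0.003 -0.006 -0.    -0.003  0.    -0.002] [ 0.12  0.22 -0.8   1.73  0.16  1.26 -0.55]
[0.9845796  0.17493652]
[[343.1, 135.5], [341.9, 211.6], [302.7, 211.7], [301.0, 135.6]]
```

View pics/w9c.png

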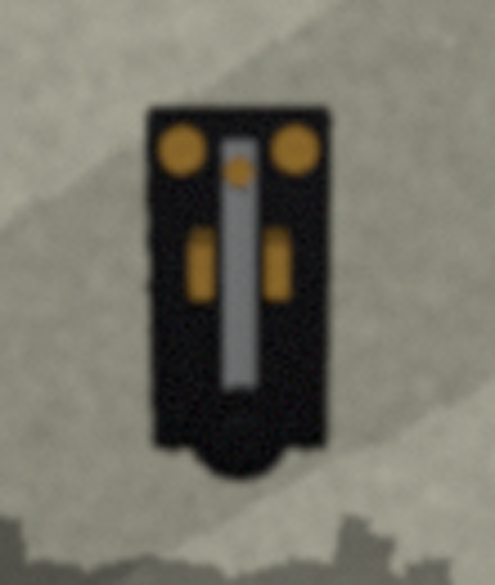

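Key: base corners map to rows 133.9–209.4, mid column 323, parallel to the tool, with the knob at the -y end (lower edge).

Run:
```python
from h import *
P=np.load("P9.npy",allow_pickle=True).item()
X=ray("wrist",[(323.1,133.9),(323.3,209.4)],.014,P);d=X[0]-X[1];c=X.mean(0)
print(c,np.linalg.norm(d),np.degrees(np.arctan2(-d[0],d[1])))
to((c[0],c[1],.0),10.3)
```

```text
[0.45892238 0.26084066 0.014     ] 0.08307515750876134 10.246175211707198
turn [ 0.   0.  -0.2] shift [ 0.0005 -0.0036  0.2007]
```

Request:
move_arm:
  moves:
    - [0,0,-0.2,0.0005,-0.0036,0.02,0.085]
    - [0,0,-0.2,0.0005,-0.0036,0.055,0.085]
    - [0,0,-0.2,0.0005,-0.0036,0.09,0.085]
    - [0,0,-0.2,0.0005,-0.0036,0.125,0.085]
    - [0,0,-0.2,0.0005,-0.0036,0.155,0.085]
    - [0,0,-0.2,0.0005,-0.0036,0.18,0.085]
    - [0,0,-0.2,0.0005,-0.0036,0.193,0.085]
    - [0,0,-0.2,0.0005,-0.0036,0.199,0.085]
    - [0,0,-0.2,0.0005,-0.0036,0.2,0.085]
    - [0,0,-0.2,0.0005,-0.0036,0.2,0.085]

```text
clock: 22.2
position: [0.4588, 0.2627, 0.002]
ee_rot: [0.996, 0.091, 0.001, -0.0]
ft_force: [-0.3, -0.2, 0.5]
grip_width: 0.993
```

Request:
move_arm:
  moves:
    - [0,0,0,0,0,0,0.07]
    - [0,0,0,0,0,0,0.055]
    - [0,0,0,0,0,0,0.038]
    - [0,0,0,0,0,0,0.036]
    - [0,0,0,0,0,0,0.036]
    - [0,0,0,0,0,0,0.036]
    - [0,0,0,0,0,0,0.036]
  grip_force: 30

```text
clock: 22.9
position: [0.4585, 0.2626, 0.0017]
ee_rot: [0.996, 0.091, 0.0, 0.0]
ft_force: [-0.2, -1.8, 6.4]
grip_width: 0.505
```

Run:
```python
from h import *
o=manip.get_obs();print(o['position'],o['ft_force'],o['grip_width']*85.4)
to((.6182,-.016,o['position'][2]+.12),15.7)
```

```text
[0.45853449 0.2626242  0.00174059] [-0.24254739 -1.8206314   6.3941652 ] 43.162185783519426
turn [ 0.  -0.1 -5.3] shift [ 0.1068  0.3029 -0.1199]
```

Request:
move_arm:
  moves:
    - [0,0,0,0,0,-0.01,0.036]
    - [0,0,0,0,0,-0.03,0.036]
    - [0,0,0,0,0,-0.06,0.036]
    - [0,0,0,0,0,-0.09,0.036]
    - [0,0,0,0.003,0.009,-0.11,0.036]
    - [0,0,-0.5,0.011,0.03,-0.12,0.036]
    - [0,0,-1.5,0.024,0.067,-0.12,0.036]
    - [0,0,-2.5,0.038,0.107,-0.12,0.036]
    - [0,0,-3.5,0.052,0.147,-0.12,0.036]
    - [0,0,-4,0.066,0.187,-0.12,0.036]

```text
clock: 23.9
position: [0.5573, 0.089, 0.1217]
ee_rot: [0.992, 0.126, 0.0, 0.0]
ft_force: [1.7, 0.6, -1.1]
grip_width: 0.504
```

Run:
```python
from h import *
o=manip.get_obs();print(o['position'],o['ft_force'],o['grip_width']*85.4)
to((.6177,-.0143,.122),15.7)
```

```text
[0.55729083 0.08898569 0.12170403] [ 1.69465372  0.56445461 -1.14475026] 43.05154725829503
turn [ 0.  -0.  -1.2] shift [ 0.0327  0.1151 -0.0003]
```

Request:
move_arm:
  moves:
    - [0,0,-0.5,0.011,0.038,0,0.036]
    - [0,0,-1,0.021,0.074,0,0.036]
    - [0,0,-1.3,0.028,0.1,0,0.036]
    - [0,0,-1.3,0.032,0.114,0,0.036]
    - [0,0,-1.3,0.0325,0.116,0,0.036]
    - [0,0,-1.3,0.0325,0.116,0,0.036]
    - [0,0,-1.3,0.0325,0.116,0,0.036]
    - [0,0,-1.3,0.0325,0.116,0,0.036]

```text
clock: 24.7
position: [0.6168, -0.012, 0.1213]
ee_rot: [0.99, 0.138, 0.0, -0.0]
ft_force: [-0.3, -0.4, -1.9]
grip_width: 0.509
```

Run:
```python
from h import *
P=cams.camera_params("wrist")
im=cams.camera("wrist")[:,:,::-1].copy()
o=manip.get_obs();print(o['position'],o['ft_force'],o['grip_width']*85.4)
a=np.radians(15.7);yd=np.array([-np.sin(a),np.cos(a)])
c=o['position'][:2]-.0018*yd;zt=o['position'][2]-.0017+.014
q=proj("wrist",box(c,15.7,.044,.084,zt),P);print(q);cv2.polylines(im,[np.int32(q.round())],True,(0,0,255),1)
q=proj("wrist",box((.6182,-.016),15.7,.052,.1,.08),P);cv2.polylines(im,[np.int32(q.round())],True,(0,255,0),1)
cv2.imwrite("pics/w10.png",im)
to(np.r_[np.array([.6182,-.016])+.0018*yd,.0817],15.7)
```

```text
[ 0.6168699  -0.01239922  0.12133431] [ 0.28395716 -0.17136983 -2.02987042] 43.278475725258346
[[373.80556338 185.3323461 ]
 [365.69344127 344.00762012]
 [280.10594807 343.8660739 ]
 [273.00925939 185.12345326]]
turn [-0.  -0.   0.1] shift [0.0003 0.002  0.0396]
```

View pics/w10.png

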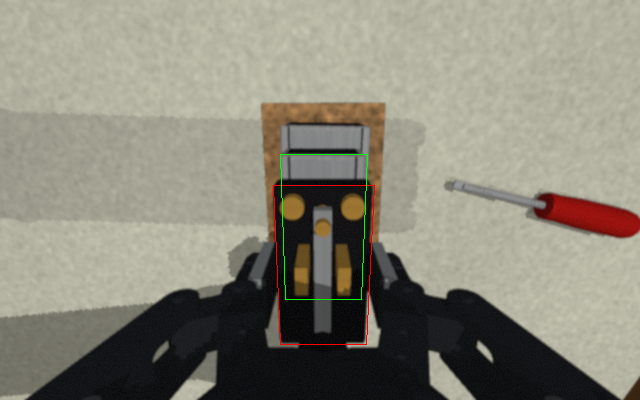

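Request:
move_arm:
  moves:
    - [0,0,0,0.0003,0.002,0.006,0.036]
    - [0,0,0,0.0003,0.002,0.016,0.036]
    - [0,0,0,0.0003,0.002,0.026,0.036]
    - [0,0,0,0.0003,0.002,0.033,0.036]
    - [0,0,0,0.0003,0.002,0.036,0.036]
    - [0,0,0,0.0003,0.002,0.036,0.036]
    - [0,0,0,0.0003,0.002,0.036,0.036]

```text
clock: 25.45
position: [0.6182, -0.0155, 0.0853]
ee_rot: [0.991, 0.137, 0.0, 0.0]
ft_force: [0.2, -0.1, -1.8]
grip_width: 0.504
```

Run:
```python
from h import *
o=manip.get_obs();print(o['position'],o['ft_force'],o['grip_width']*85.4)
to((.6177,-.0145,.0817),15.7)
```

```text
[ 0.6182092  -0.01552916  0.08530997] [ 0.15778616 -0.09354739 -1.78554381] 43.04590950335057
turn [ 0. -0.  0.] shift [-0.0002 -0.0011  0.0036]
```

Request:
move_arm:
  moves:
    - [0,0,0,0,-0.0005,0.001,0.036]
    - [0,0,0,0,-0.0005,0.002,0.036]
    - [0,0,0,0,-0.0005,0.003,0.036]
    - [0,0,0,0,-0.0005,0.0036,0.036]
    - [0,0,0,0,-0.0005,0.0036,0.036]

```text
clock: 25.95
position: [0.618, -0.0152, 0.0818]
ee_rot: [0.991, 0.137, 0.0, 0.0]
ft_force: [-1.8, -0.6, 2.9]
grip_width: 0.506
```

Contact. Release and rise straight up.

Request:
move_arm:
  moves:
    - [0,0,0,0,0,0,0.048]
    - [0,0,0,0,0,0,0.056]
    - [0,0,0,0,0,0,0.065]
    - [0,0,0,0,0,0,0.075]
    - [0,0,0,0,0,-0.01,0.085]
    - [0,0,0,0,0,-0.035,0.085]
    - [0,0,0,0,0,-0.07,0.085]
    - [0,0,0,0,0,-0.11,0.085]
    - [0,0,0,0,0,-0.14,0.085]
    - [0,0,0,0,0,-0.15,0.085]

```text
clock: 26.95
position: [0.6192, -0.0147, 0.2362]
ee_rot: [0.991, 0.137, 0.003, 0.001]
ft_force: [0.1, 0.4, -0.7]
grip_width: 0.993
```

Run:
```python
from h import *
cams.camera("scene");cams.camera("top");cams.camera("top")
P=cams.camera_params("wrist")
im=cams.camera("wrist")[:,:,::-1].copy()
s=cams.camera("scene")[:,:,::-1]
o=manip.get_obs();print(o['position'],o['ft_force'],o['clock'])
for b in [(.044,.084,.094,(255,0,255)),(.052,.1,.080,(0,0,255)),(.1,.16,.004,(0,255,0))]:
    q=proj("wrist",box((.6182,-.016),15.7,*b[:3]),P);cv2.polylines(im,[np.int32(q.round())],True,b[3],1)
a=cv2.resize(im[80:280,225:425],None,fx=2,fy=2,interpolation=cv2.INTER_CUBIC)
q=proj("scene",[.6325,-.261,.03])[0].astype(int);print(q)
b=cv2.resize(s[170:320,220:420],(400,300),interpolation=cv2.INTER_CUBIC)
cv2.imwrite("pics/f1.png",np.hstack([a,cv2.copyMakeBorder(b,0,100,0,0,0)]))
```

```text
[ 0.61722987 -0.01526535  0.22999857] [ 0.2355378  -0.55051126 -0.47676707] 27.2
[286 281]
```

View pics/f1.png

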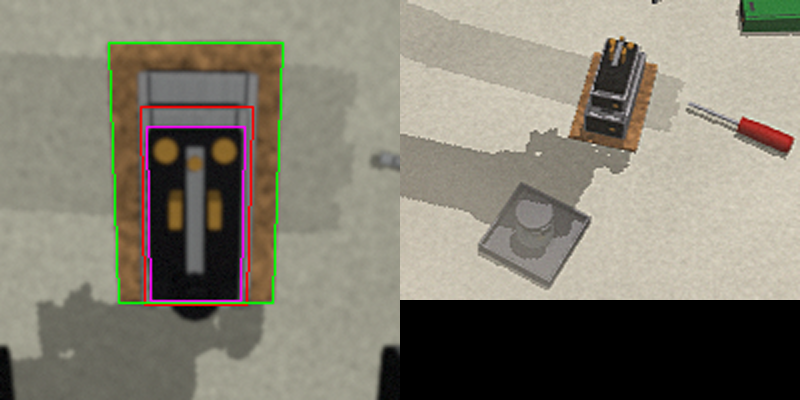

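The key's base fills its predicted centred outline. The pile is square on the mat, the jar stands upright in the tray, and the arm is clear. Handing in.

```bash
python3 -c "
from h import *
print(manip.hand_in())"
```

```text
the job is handed in; nothing more can be done
None
```

I stood the jar of connectors upright in the middle of the grey tray. I then built the pile in the middle of the cork mat: large enclosure, small enclosure, key. Each lies flat with its long side along the mat's. I handed the job in at 27.2 s of the 115 s allowed.

- **Pile:** in the last pictures the mat, small enclosure and key base matched their predicted centred outlines to about 1 mm. The large enclosure matched when I checked it right after placing it.
- **Jar and clearance:** the jar looked upright in the tray. The gripper was open, about 0.13 m above the pile, and touching nothing.
- **Forces:** the highest reading I saw at the wrist was about 15 N, when the jar was set down.
- **Left alone:** I did not touch the tumbler, radio, screwdriver or the coloured look-alikes. The last pictures showed only the screwdriver and part of the green box, so I did not check the others again.
- **Disagreements:** arm position and camera estimates differed by 1–2 mm along the long side at the small enclosure and key grasps. I allowed for this when placing both. The small enclosure first came down about 2 mm off, so I lifted it slightly and set it down again before letting go.

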